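Put four mixed-up containers back on the saucers of their colour

TASK

The four containers stand on each other's saucers: move them so that each stands upright in the middle of its own, the red-lidded pot on the red saucer, the green-lidded pot on the green, the all-white pot on the white and the black-capped amber bottle on the black. The blue saucer is free for parking one on the way and must be empty again at the end. Tip no container over and leave the brass weight standing where it is.

Things in the scene. Friction and masses are not known exactly. Their poses are not given: they have to be found in the camera images.
- pot_red: small white ointment pot with a red lid, 44 mm diameter (lid 44, body 42), 40 mm high, about 35 g. Origin: centre of its underside, z up. It belongs on the red saucer
- pot_green: small white ointment pot with a green lid, 44 mm diameter (lid 44, body 42), 40 mm high, about 35 g. Origin: centre of its underside, z up. It belongs on the green saucer
- pot_white: larger all-white screw pot, 60 mm diameter at the lid, body 58 mm, 66 mm high, about 90 g. Origin: centre of its underside, z up. It belongs on the white saucer
- bottle_black: small round amber dropper bottle with a black cap, body 32 mm diameter, cap 16 mm diameter, 78 mm high over all, body straight to about 50 mm, about 55 g. Origin: centre of its underside, z up. It belongs on the black saucer
- dish_red: the red saucer, fixed to the counter: a round flat dish of 104 mm diameter on a thin black rubber foot ring (107 mm). Its flat floor lies 4 mm above the counter and is about 90 mm across inside a rim whose top is 8 mm above the counter. Origin: middle of its underside, on the counter, z up; another colour's container stands on it at the start
- dish_green: the green saucer, fixed to the counter: a round flat dish of 104 mm diameter on a thin black rubber foot ring (107 mm). Its flat floor lies 4 mm above the counter and is about 90 mm across inside a rim whose top is 8 mm above the counter. Origin: middle of its underside, on the counter, z up; another colour's container stands on it at the start
- dish_white: the white saucer, fixed to the counter: a round flat dish of 104 mm diameter on a thin black rubber foot ring (107 mm). Its flat floor lies 4 mm above the counter and is about 90 mm across inside a rim whose top is 8 mm above the counter. Origin: middle of its underside, on the counter, z up; another colour's container stands on it at the start
- dish_black: the black saucer, fixed to the counter: a round flat dish of 104 mm diameter on a thin black rubber foot ring (107 mm). Its flat floor lies 4 mm above the counter and is about 90 mm across inside a rim whose top is 8 mm above the counter. Origin: middle of its underside, on the counter, z up; another colour's container stands on it at the start
- dish_blue: the blue saucer, fixed to the counter: a round flat dish of 104 mm diameter on a thin black rubber foot ring (107 mm). Its flat floor lies 4 mm above the counter and is about 90 mm across inside a rim whose top is 8 mm above the counter. Origin: middle of its underside, on the counter, z up; empty at the start and at the end, for parking
- brass_weight: tan brass 100 g balance weight with a knob, 35 mm diameter, 50 mm high, standing loose among the saucers, to be left alone. Origin: centre of its underside, z up
There are look-alikes about, which are no part of the job. What is shaped like the dish_black but purple is not meant.

How it is judged:
By the outcome, as a careful person would: the job done as asked, in the order asked, and still so for the second after the job is handed in, with the robot touching nothing.
It also fails if it takes over 115 s, if anything falls off the work surface, if the arm or the gripper's body presses on something with over 40 N, if the wrist force passes 120 N, or if a joint passes its speed limit or range.

ROBOT

A 6-joint arm with a two-finger parallel gripper is mounted at the origin on a cart in front of the work surface, level with it; the furniture and walls round the work are solid. World frame = base frame: x ahead of the robot, y to its left, z up, the work surface at z = 0. Lengths are in mm, angles in rad, forces in N, time in s.
With the tool pointing down it reaches from about 275 to 850 mm from the base axis. Payload 5.2 kg.
Tool frame: the origin (TCP) lies midway between the tips of the shut fingers; the grasp point (between the pads) lies 19 mm behind it; z points along the fingers, y is the line along which they close (so a half turn about z gives the same grasp; the last joint's range is limited). The gripper opens to 85 mm and grips with 20 to 120 N. Pads are 22 mm wide; open, the fingers measure 114 mm over their backs; the gripper's body (76 mm by 85 mm) begins 54 mm behind the grasp point. The pads swing forward as they close: fully open they stand 13 mm farther back than shut.
Start: joints at [-1.528, 0.259, 1.535, -0, 1.348, -0.203], TCP at [133.854, -533.468, 231.31] pointing down, gripper open.
Joint ranges: [-3.14, 3.14], [-0.91, 2.08], [0.19, 2.58], [-1.22, 4.36], [0.22, 2.71], [-3.12, 3.12]. Speed limits (rad/s): [2.57, 2.57, 3.14, 3.14, 3.14, 3.14].

INTERFACE

Orientations are given as a unit quaternion [x, y, z, w].
In Python, from cell import r, viewer gives the robot as it stands. The module is installed in compiled form; this text tells all that it offers.
- The arm moves only by the tool drive_tool, never from a script. Its argument "increments" is one flat list of numbers, 7 for each row, row after row: the shift along the tool's x, y, z in cm, then the turn, a rotation vector about the tool's x, y, z in rad, then the opening, from 0 (shut) to 1 (fully open). A call has 1 to 10 rows; each row is the pose to reach, as a shift and turn from the pose commanded when the call began, along the tool's axes at that moment; what a row does not reach only later rows make up. A row lasts 1/8 s, in which the tool goes at most 62.5 mm and 10.7 degrees, less where a joint would pass 70% of its speed; a pose out of reach is approached as far as the arm can. A call with a gripper value outside its range is refused whole. The fingers move at their own pace and stop on an object; "force" is the grip in N (left out, the last holds). Time passes only in rows, so rows that repeat a pose let the fingers close. It gives the time, the measured TCP pose, the force, the opening and the grip force at its end, in the units of the state.
- r.read_state(): the state, without advancing time (a new reading comes with each control period).
- viewer.snapshot(name): name is "scene" or "top"; returns a dict with "color" (420x560x3 uint8, red, green, blue), "fx", "fy", "cx", "cy" (pixels), "dist" ([k1, k2, p1, p2, k3] as OpenCV has them; the pictures are not rectified), "xyz" and "rotation" of the camera in the world. Camera axes: x right, y down, z forward; pixel columns grow to the right and rows downward; lengths in mm; the calibration is good to about 2 mm. A picture is of the moment at which its call begins. There is no depth.
- r.hand_in(): hands the job in; it is judged then, once.
The state is a dict: "time": time; "joint_pos": joint angles; "qd": joint speeds; "effort": joint torques, N m; "eef_pos": TCP position; "tool_rot": TCP orientation; "contact_force": force on the tool from outside, world axes, zero at the start; "ft_torque": the same for the moment, N m; "grip_width": finger opening in mm; "gripper_force": force on a finger pad.
Only numpy, scipy, OpenCV 4.12 (cv2) and the standard library are available. Lean on these libraries where they do the work, as an engineer would, in place of code of your own. Each camera call takes 0.05 s, during which the arm holds its last target. There are 200 camera calls.

## Working session

There is one attempt and no reset: what is moved stays moved. The work goes in short steps, Python scripts to look and compute and a tool call to move; the robot and the scene stay as the last step left them, time stands still between calls to the robot, and variables do not carry over. Pictures are saved under pics/ and viewed, at most 14 in all, crops included, and the job is handed in when it is done.

Besides the shell and the picture viewer there is one more tool, called by a JSON object that holds its "method" and its "body". drive_tool: Moves the arm, as the interface text tells. Its arguments: {"type":"object","properties":{"increments":{"type":"array","items":{"type":"number"}},"force":{"type":"number"}},"required":["increments"]}

```bash
mkdir -p pics
cat > h.py <<'E'
import numpy as np, cv2
from cell import r, viewer
from scipy.spatial.transform import Rotation as R
def snap(n,fn=None):
    s=viewer.snapshot(n)
    if fn: cv2.imwrite('pics/'+fn,s['color'][:,:,::-1])
    return s
def rotm(s):
    a=np.array(s['rotation'],float)
    return a if a.shape==(3,3) else R.from_quat(a).as_matrix()
def px2w(s,uv,z):
    K=np.array([[s['fx'],0,s['cx']],[0,s['fy'],s['cy']],[0,0,1]])
    p=cv2.undistortPoints(np.array(uv,float).reshape(-1,1,2),K,np.array(s['dist'],float)).reshape(-1,2)
    d=np.c_[p,np.ones(len(p))]@rotm(s).T
    c=np.array(s['xyz'],float)
    t=(z-c[2])/d[:,2]
    return c+d*t[:,None]
E
python3 - <<'E'
from h import *
for n in ('top','scene'):
    s=snap(n,n+'0.png'); print({k:v for k,v in s.items() if k!='color'})
print(r.read_state())
E
```

```text
{'fx': 431.10491154189947, 'fy': 431.10491154189947, 'cx': 280.6543701804665, 'cy': 205.42998481233153, 'dist': array([-0.12606119,  0.        ,  0.        ,  0.        ,  0.        ]), 'xyz': array([ 257.44265364,  299.59815725, 1143.66290247]), 'rotation': array([-0.70096194,  0.70960085, -0.04542961,  0.05527336])}
{'fx': 468.352680070972, 'fy': 468.352680070972, 'cx': 279.662658227903, 'cy': 218.93714149814878, 'dist': array([-0.06498455,  0.        ,  0.        ,  0.        ,  0.        ]), 'xyz': array([-265.37803861,  719.02769896,  522.92246577]), 'rotation': array([-0.43673378,  0.75492653, -0.42565047,  0.24118711])}
{'time': 0.1, 'joint_pos': array([-1.52781205e+00,  2.59292442e-01,  1.53594126e+00, -2.88072603e-05,
        1.34799976e+00, -2.02789727e-01]), 'qd': array([-1.19415652e-03, -1.15508868e-03, -2.30544503e-03, -5.13806083e-05,
       -1.80489321e-03, -1.69775243e-03]), 'effort': array([ 2.55297906e-03, -4.46968889e+01, -2.91245109e+01, -2.74340728e-04,
        6.29518341e-03,  1.77085764e-05]), 'eef_pos': array([ 133.81719933, -532.99950909,  230.55880464]), 'tool_rot': array([ 9.92458164e-01,  1.22581075e-01,  5.14823245e-05, -8.18904217e-04]), 'contact_force': array([-0.06412079, -0.81028362, -0.1175223 ]), 'ft_torque': array([ 0.01527457,  0.00432311, -0.01057431]), 'gripper_force': 0.0, 'grip_width': 85.33967659691355}
```

View pics/top0.png

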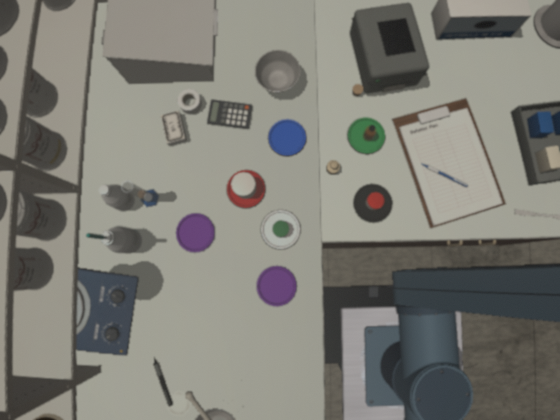

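View pics/scene0.png

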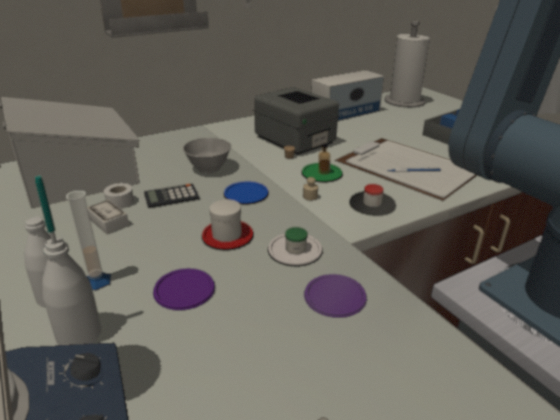

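The top view (up = +x, left = +y) shows the white pot on red (246,188), the green pot on white (281,230), the bottle on green (366,136) and the red pot on black (373,203). Blue at (287,138) is empty. The purple dishes at (195,232) and (277,286) are decoys. The brass weight is at (333,167), with a similar small tan item at (358,90).

```bash
cat > m.py <<'E'
from h import *
def circ(s,c,mask,z,rad,hull=True):
    m=np.zeros(mask.shape,np.uint8); cv2.circle(m,c,rad,255,-1); m&=mask
    m=cv2.morphologyEx(m,cv2.MORPH_CLOSE,np.ones((3,3)))
    n,l,st,_=cv2.connectedComponentsWithStats(m); 
    if n<2: return None
    m=(l==1+st[1:,4].argmax()).astype(np.uint8)
    p=cv2.convexHull(max(cv2.findContours(m,0,1)[0],key=cv2.contourArea))[:,0].astype(float)
    w=px2w(s,p,z)[:,:2]
    A=np.c_[2*w,np.ones(len(w))]; b=(w**2).sum(1)
    x=np.linalg.lstsq(A,b,rcond=None)[0]
    for _ in range(5):
        rr=np.sqrt(x[2]+x[0]**2+x[1]**2); e=np.abs(np.hypot(*(w-x[:2]).T)-rr)
        k=np.clip(1/np.maximum(e,.5),0,2)**.5
        x=np.linalg.lstsq(A*k[:,None],b*k,rcond=None)[0]
    return x[:2].round(1), round(2*np.sqrt(x[2]+x[0]**2+x[1]**2),1)
def masks(s):
    h,S,v=cv2.split(cv2.cvtColor(s['color'],cv2.COLOR_RGB2HSV))
    u=lambda a:(a*255).astype(np.uint8)
    return dict(red=u(((h<8)|(h>172))&(S>130)&(v>60)),green=u((h>45)&(h<90)&(S>90)&(v>40)),blue=u((h>105)&(h<130)&(S>130)),
      white=u((v>180)&(S<60)),dark=u(v<60),h=h,S=S,v=v)
E
python3 - <<'E'
from m import *
s=snap('top'); M=masks(s)
print('dish red',circ(s,(246,188),M['red'],8,24))
print('dish green',circ(s,(366,136),M['green'],8,24))
print('dish blue',circ(s,(287,138),M['blue'],8,24))
print('dish black(foot)',circ(s,(373,203),M['dark']|M['red'],2,24))
print('dish white(foot dark)',circ(s,(281,230),M['dark'],2,24))
print('red lid',circ(s,(375,201),M['red'],44,12))
print('green lid',circ(s,(281,229),M['green'],44,12))
print('w',px2w(s,[[333,167],[358,90],[243,183],[371,130]],40).round())
for c,n in (((281,230),'v'),((243,183),'S')): 
    print(M['v'][c[1],c[0]-26:c[0]+26]); print(M['S'][c[1],c[0]-26:c[0]+26])
crop=np.hstack([cv2.resize(s['color'][b-30:b+30,a-30:a+30],(264,264),interpolation=2) for a,b in ((246,188),(366,136),(281,230))])
crop2=np.hstack([cv2.resize(s['color'][b-30:b+30,a-30:a+30],(264,264),interpolation=2) for a,b in ((373,203),(333,167),(287,138))])
cv2.imwrite('pics/crop.png',np.vstack([crop,crop2])[:,:,::-1])
E
```

```text
dish red (array([467.1, 408.1]), np.float64(96.6))
dish green (array([611.9,  78.4]), np.float64(97.1))
dish blue (array([608.3, 295.4]), np.float64(95.9))
dish black(foot) (array([425.6,  68. ]), np.float64(96.4))
dish white(foot dark) None
red lid (array([426.3,  68.5]), np.float64(42.0))
green lid None
w [[516. 176.  40.]
 [730. 100.  40.]
 [476. 412.  40.]
 [616.  71.  40.]]
[159 158 158 158 150 143 156 159 148 160 174 178 177 178 179 178 170 144
 119 107 104 105 105 104 102 102 103 102 100 101 100 100  99 100 104 111
 113 119 140 164 173 171 164 164 150 130 140 154 156 156 156 156]
[21 19 19 19 20 16 11 16 17 13 12 13 13 13 11 13 15 25 47 71 78 78 78 76
 75 78 77 75 77 76 74 74 70 48 25 21 23 17 13 11 12 12 11 11 15 20 20 20
 18 18 20 20]
[159 159 159 159 160 158 159 159 158 155 146 136 123 130 154 170 175 175
 175 174 174 175 174 174 174 174 175 174 174 173 173 174 173 172 171 171
 169 153 122  94  89  89  89  87  87  98 110 115 135 151 157 157]
[ 21  21  19  19  21  19  19  19  21  31  66 111 126  78  38  24  20  19
  22  22  21  20  22  23  23  23  23  25  25  27  27  28  29  28  27  30
  27  27  40  76 106 109 109 106 108 120 118  69  25  20  19  19]
```

View pics/crop.png

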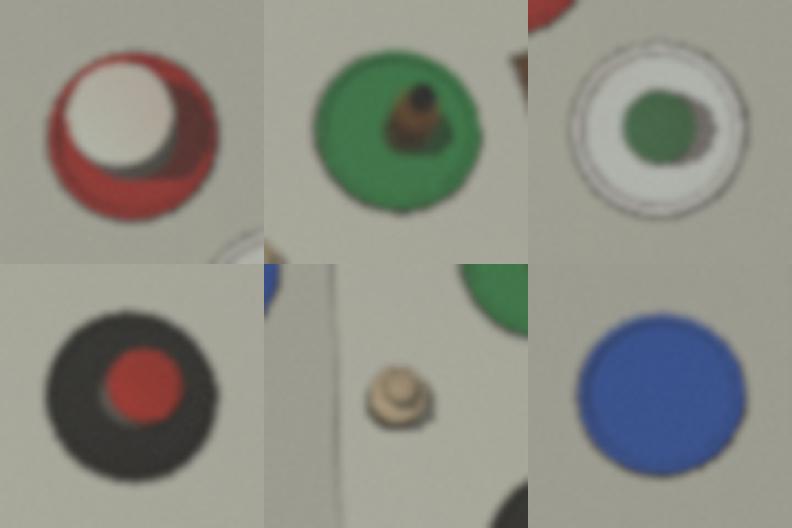

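The crops confirm the four container and dish pairs, the weight at (333,167) and the empty blue dish. I'll loosen the thresholds and measure all of them.

```bash
cat > all.py <<'E'
from m import *
def masks2(s):
    h,S,v=[a.astype(int) for a in cv2.split(cv2.cvtColor(s['color'],cv2.COLOR_RGB2HSV))]
    u=lambda a:(a*255).astype(np.uint8)
    return dict(sat=u((S>70)|(v<100)),green=u((h>40)&(h<90)&(S>48)),red=u(((h<8)|(h>170))&(S>110)),drk=u(v<105),ring=u(v<149),pale=u((S<42)&(v>146)),cap=u(v<52),capv=u(v<60),blue=u((h>100)&(h<130)&(S>90)))
E
python3 - <<'E'
from all import *
s=snap('top'); M=masks2(s)
print('red',circ(s,(246,188),M['sat'],6,23))
print('green',circ(s,(366,136),M['sat'],6,23))
print('blue',circ(s,(287,138),M['sat'],6,23))
print('black',circ(s,(373,203),M['drk']|M['red'],6,23))
print('white',circ(s,(281,230),M['ring'],3,23))
print('red lid',circ(s,(375,201),M['red'],44,12))
print('green lid',circ(s,(280,229),M['green'],44,12))
print('white lid',circ(s,(243,183),M['pale'],70,16))
print('cap',circ(s,(371,129),M['cap'],82,6),circ(s,(371,129),M['capv'],82,6))
E
```

```text
red (array([468.4, 408.5]), np.float64(103.0))
green (array([612.8,  77.8]), np.float64(99.7))
blue (array([609.5, 295.7]), np.float64(101.7))
black (array([424.9,  68.8]), np.float64(103.4))
white (array([359.1, 310.5]), np.float64(53.0))
red lid (array([426.4,  68.3]), np.float64(44.1))
green lid (array([356. , 314.9]), np.float64(38.6))
white lid (array([476.3, 412.5]), np.float64(69.9))
cap (array([608.1,  78.2]), np.float64(5.6)) (array([607.9,  77.7]), np.float64(10.3))
```

Run:
```python
from all import *
s=snap('top'); M=masks2(s)
a=M['ring'].copy(); cv2.circle(a,(281,229),17,0,-1)
for r_ in (21,22,23): print('white',circ(s,(281,229),a,2,r_))
print('white hand',px2w(s,[[280.5,228.7]],2), 'glid hand',px2w(s,[[280.5,228.6]],44))
print('wlid hand',px2w(s,[[243.2,183.8]],70))
for r_ in (12,13,14): print(circ(s,(243,184),M['pale'],70,r_))
s2=s['color'][170:198,228:260].astype(int); print((s2[14]).tolist()); print(s2[:,15].tolist())
# scene view hits for cap / wlid
q=snap('scene'); cv2.imwrite('pics/z.png',cv2.resize(np.hstack([q['color'][180:260,190:270],q['color'][135:215,285:365]]),(800,400),interpolation=2)[:,:,::-1])
print(px2w(q,[[226,208.5]],70))
```

```text
white (array([358. , 314.9]), np.float64(110.0))
white (array([358.1, 316.2]), np.float64(111.8))
white (array([358.1, 316.2]), np.float64(111.8))
white hand [[358.95963114 315.71997416   2.        ]] glid hand [[355.48162495 315.12401594  44.        ]]
wlid hand [[468.41321427 408.27111142  70.        ]]
(array([469. , 409.5]), np.float64(57.7))
(array([469. , 409.5]), np.float64(57.8))
(array([469. , 409.5]), np.float64(57.8))
[[131, 72, 67], [120, 62, 57], [133, 95, 89], [158, 141, 132], [172, 167, 155], [174, 174, 161], [175, 175, 162], [174, 174, 162], [174, 173, 160], [174, 172, 160], [174, 173, 160], [174, 173, 160], [175, 173, 160], [174, 172, 159], [174, 172, 159], [175, 171, 159], [174, 170, 158], [174, 170, 157], [173, 168, 156], [174, 168, 155], [174, 167, 155], [173, 167, 154], [173, 166, 153], [171, 165, 153], [171, 164, 152], [169, 163, 151], [153, 147, 137], [120, 110, 102], [94, 71, 66], [88, 55, 51], [90, 55, 53], [89, 54, 50]]
[[140, 98, 91], [141, 88, 82], [153, 129, 119], [166, 157, 146], [173, 166, 155], [173, 167, 154], [174, 168, 156], [174, 168, 156], [174, 168, 156], [173, 168, 156], [173, 168, 155], [174, 169, 157], [174, 170, 158], [174, 170, 158], [175, 171, 159], [174, 171, 159], [174, 171, 159], [174, 172, 160], [175, 172, 159], [175, 173, 160], [174, 172, 160], [174, 173, 160], [175, 175, 162], [174, 174, 162], [164, 164, 152], [137, 134, 125], [101, 97, 91], [90, 80, 74]]
[[458.07205787 414.27130028  70.        ]]
```

View pics/z.png

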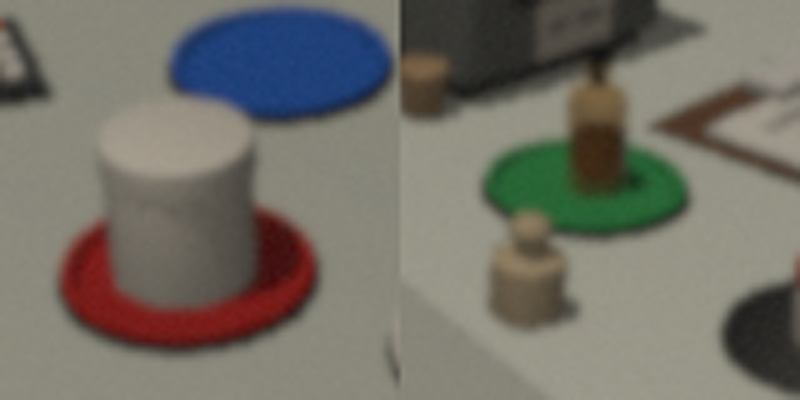

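```bash
cat > go.py <<'E'
# usage: go.py x y z [x y z ...] -> tool shift in cm from current measured pose
import sys
from h import *
st=r.read_state(); p=np.array(st['eef_pos']); Q=R.from_quat(st['tool_rot'])
print(round(st['time'],2),p.round(1),'grip',round(st['grip_width'],1),st['gripper_force'])
for t in np.array(sys.argv[1:],float).reshape(-1,3): print(t,(Q.inv().apply(t-p)/10).round(2))
print('down err',Q.apply([0,0,1]).round(4), 'x',Q.apply([1,0,0]).round(3))
E
python3 go.py 426 68.4 180 426 68.4 70 426 68.4 6
```

```text
0.3 [ 133.8 -533.3  231. ] grip 85.4 0.0
[426.   68.4 180. ] [ 42.98 -51.25   5.14]
[426.   68.4  70. ] [ 42.98 -51.24  16.14]
[426.   68.4   6. ] [ 42.98 -51.23  22.54]
down err [-0.e+00  7.e-04 -1.e+00] x [0.97  0.243 0.   ]
```

{"method": "drive_tool", "body": {"increments": [10, -12, 1, 0, 0, 0, 1, 20, -24, 2, 0, 0, 0, 1, 30, -36, 4, 0, 0, 0, 1, 43, -51.2, 5.1, 0, 0, 0, 1, 43, -51.2, 5.1, 0, 0, 0, 1, 43, -51.2, 5.1, 0, 0, 0, 1, 43, -51.2, 5.1, 0, 0, 0, 1, 43, -51.2, 5.1, 0, 0, 0, 1, 43, -51.2, 5.1, 0, 0, 0, 1, 43, -51.2, 5.1, 0, 0, 0, 1], "force": 35}}

```text
time: 1.55
eef_pos: [407.2, 28.9, 184.1]
tool_rot: [0.992, 0.123, 0.001, 0.0]
contact_force: [0.3, -1.7, -0.4]
grip_width: 85.3
gripper_force: 0.0
```

{"method": "drive_tool", "body": {"increments": [0, 0, 0, 0, 0, 0, 1, 0, 0, 0, 0, 0, 0, 1, 0, 0, 0, 0, 0, 0, 1, 0, 0, 0, 0, 0, 0, 1]}}

```text
time: 2.05
eef_pos: [406.3, 25.5, 184.0]
tool_rot: [0.993, 0.121, 0.0, 0.0]
contact_force: [-0.2, -0.3, 0.1]
grip_width: 85.1
gripper_force: 0.0
```

```bash
python3 go.py 426 68.4 180 426 68.4 70 426 68.4 6
```

```text
2.05 [406.3  25.5 184. ] grip 85.1 0.0
[426.   68.4 180. ] [ 2.94 -3.69  0.4 ]
[426.   68.4  70. ] [ 2.94 -3.69 11.4 ]
[426.   68.4   6. ] [ 2.94 -3.69 17.8 ]
down err [ 3.e-04 -2.e-04 -1.e+00] x [0.971 0.24  0.   ]
```

{"method": "drive_tool", "body": {"increments": [2.94, -3.69, 3, 0, 0, 0, 1, 2.94, -3.69, 7, 0, 0, 0, 1, 2.94, -3.69, 11, 0, 0, 0, 1, 2.94, -3.69, 14, 0, 0, 0, 1, 2.94, -3.69, 14, 0, 0, 0, 1, 2.94, -3.69, 14, 0, 0, 0, 1]}}

```text
time: 2.8
eef_pos: [426.8, 69.2, 44.8]
tool_rot: [0.993, 0.122, 0.001, 0.0]
contact_force: [1.1, -0.6, 0.2]
grip_width: 85.8
gripper_force: 0.0
```

```bash
python3 go.py 426 68.4 5
```

```text
2.8 [426.8  69.2  44.8] grip 85.8 0.0
[426.   68.4   5. ] [-0.1   0.05  3.98]
down err [ 1.4e-03 -1.0e-04 -1.0e+00] x [0.97  0.242 0.001]
```

Descend and close.

{"method": "drive_tool", "body": {"increments": [-0.1, 0.05, 2, 0, 0, 0, 1, -0.1, 0.05, 3.5, 0, 0, 0, 1, -0.1, 0.05, 4.0, 0, 0, 0, 0.8, -0.1, 0.05, 4.0, 0, 0, 0, 0.6, -0.1, 0.05, 4.0, 0, 0, 0, 0.4, -0.1, 0.05, 4.0, 0, 0, 0, 0.3, -0.1, 0.05, 4.0, 0, 0, 0, 0.3, -0.1, 0.05, 4.0, 0, 0, 0, 0.3]}}

```text
time: 3.8
eef_pos: [425.9, 69.0, 5.0]
tool_rot: [0.992, 0.123, 0.001, 0.0]
contact_force: [-0.5, -0.4, 5.8]
grip_width: 41.3
gripper_force: 34.6
```

```bash
python3 go.py 426 68.4 5 609.5 295.7 90
```

```text
3.8 [425.9  69.    5. ] grip 41.3 34.644600950377935
[426.   68.4   5. ] [-0.01  0.06  0.  ]
[609.5 295.7  90. ] [ 23.34 -17.5   -8.47]
down err [ 2.1e-03 -3.0e-04 -1.0e+00] x [0.97  0.244 0.002]
```

{"method": "drive_tool", "body": {"increments": [0, 0, -3, 0, 0, 0, 0.3, 0, 0, -7, 0, 0, 0, 0.3, 0, 0, -11, 0, 0, 0, 0.3, 4, -3, -11, 0, 0, 0, 0.3, 8, -6, -11, 0, 0, 0, 0.3, 12, -9, -11, 0, 0, 0, 0.3, 16, -12, -11, 0, 0, 0, 0.3, 20, -15, -11, 0, 0, 0, 0.3, 23.3, -17.5, -11, 0, 0, 0, 0.3, 23.3, -17.5, -11, 0, 0, 0, 0.3]}}

```text
time: 5.05
eef_pos: [609.7, 297.9, 113.9]
tool_rot: [0.992, 0.124, 0.001, -0.0]
contact_force: [-1.4, -0.5, -0.2]
grip_width: 41.1
gripper_force: 35.5
```

{"method": "drive_tool", "body": {"increments": [0, 0, 0, 0, 0, 0, 0.3, 0, 0, 0, 0, 0, 0, 0.3]}}

```text
time: 5.3
eef_pos: [607.9, 294.7, 114.1]
tool_rot: [0.992, 0.122, -0.0, 0.0]
contact_force: [0.1, -0.1, 0.3]
grip_width: 41.1
gripper_force: 35.5
```

```bash
python3 go.py 609.5 295.7 6
```

```text
5.3 [607.9 294.7 114.1] grip 41.1 35.52912927860234
[609.5 295.7   6. ] [ 0.19 -0.07 10.81]
down err [-4.e-04 -4.e-04 -1.e+00] x [ 0.97   0.243 -0.001]
```

{"method": "drive_tool", "body": {"increments": [0.15, -0.05, 4, 0, 0, 0, 0.3, 0.15, -0.05, 7, 0, 0, 0, 0.3, 0.15, -0.05, 9, 0, 0, 0, 0.3, 0.15, -0.05, 10.2, 0, 0, 0, 0.3, 0.15, -0.05, 10.8, 0, 0, 0, 0.3, 0.15, -0.05, 10.8, 0, 0, 0, 0.3, 0.15, -0.05, 10.8, 0, 0, 0, 0.6, 0.15, -0.05, 10.8, 0, 0, 0, 0.8, 0.15, -0.05, 10.8, 0, 0, 0, 0.9, 0.15, -0.05, 10.8, 0, 0, 0, 0.9]}}

```text
time: 6.55
eef_pos: [609.9, 296.5, 6.0]
tool_rot: [0.992, 0.123, 0.0, -0.0]
contact_force: [0.8, -0.1, -0.2]
grip_width: 77.5
gripper_force: 0.0
```

{"method": "drive_tool", "body": {"increments": [0, 0, -3, 0, 0, 0, 1, 0, 0, -7, 0, 0, 0, 1, 0, 0, -11, 0, 0, 0, 1, 0, 0, -15, 0, 0, 0, 1]}}

```text
time: 7.05
eef_pos: [609.7, 296.4, 157.1]
tool_rot: [0.992, 0.123, -0.0, -0.0]
contact_force: [-0.2, -0.2, 0.2]
grip_width: 85.3
gripper_force: 0.0
```

```bash
python3 go.py 611 78 160 611 78 14
python3 - <<'E'
from all import *
s=snap('top','t1.png'); M=masks2(s)
print('red lid',circ(s,(287,138),M['red'],44,14))
E
```

```text
7.05 [609.7 296.4 157.1] grip 85.3 0.0
[611.  78. 160.] [-5.19 21.22 -0.29]
[611.  78.  14.] [-5.19 21.22 14.31]
down err [-1.e-04  0.e+00 -1.e+00] x [ 0.97   0.243 -0.   ]
red lid None
```

View pics/t1.png

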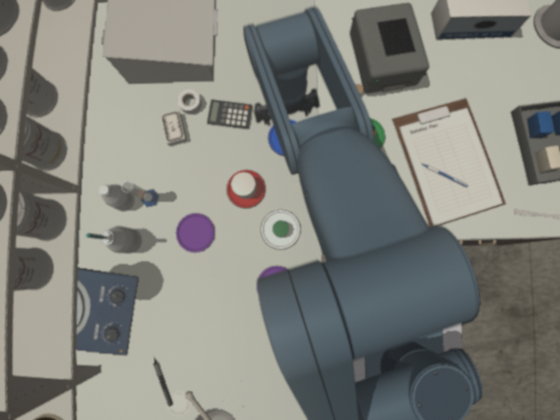

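{"method": "drive_tool", "body": {"increments": [-1.3, 5.3, 0, 0, 0, 0, 1, -2.6, 10.6, 0, 0, 0, 0, 1, -3.9, 16, 0, 0, 0, 0, 1, -5.2, 21.2, 0, 0, 0, 0, 1, -5.2, 21.2, 0, 0, 0, 0, 1, -5.2, 21.2, 2, 0, 0, 0, 1, -5.2, 21.2, 5, 0, 0, 0, 1, -5.2, 21.2, 5, 0, 0, 0, 1]}}

```text
time: 8.1
eef_pos: [608.9, 79.3, 103.4]
tool_rot: [0.992, 0.123, -0.003, -0.001]
contact_force: [0.6, 0.0, 0.5]
grip_width: 85.7
gripper_force: 0.0
```

```bash
python3 go.py 611 78 14
python3 - <<'E'
from all import *
s=snap('top'); M=masks2(s)
print('red lid',circ(s,(287,138),M['red'],44,14))
q=snap('scene','s1.png')
E
```

```text
8.1 [608.9  79.3 103.4] grip 85.7 0.0
[611.  78.  14.] [0.22 0.19 8.94]
down err [-5.5e-03  7.0e-04 -1.0e+00] x [ 0.97   0.244 -0.005]
red lid (array([608.9, 296.1]), np.float64(40.9))
```

View pics/s1.png

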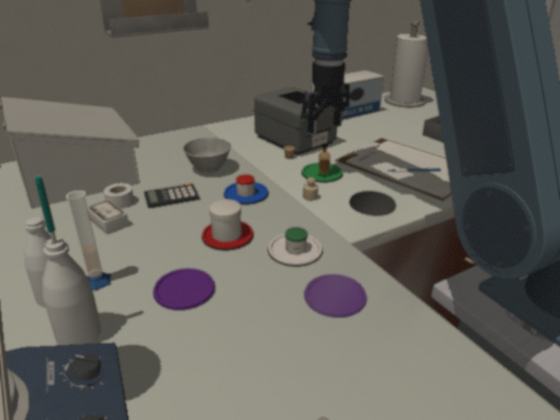

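The red pot is parked upright on blue (246,187), and the gripper is above the bottle (324,160).

{"method": "drive_tool", "body": {"increments": [0.1, 0.1, 3, 0, 0, 0, 1, 0.1, 0.1, 6, 0, 0, 0, 1, 0.1, 0.1, 8.5, 0, 0, 0, 1, 0.1, 0.1, 8.9, 0, 0, 0, 0.8, 0.1, 0.1, 8.9, 0, 0, 0, 0.6, 0.1, 0.1, 8.9, 0, 0, 0, 0.4, 0.1, 0.1, 8.9, 0, 0, 0, 0.2, 0.1, 0.1, 8.9, 0, 0, 0, 0.2, 0.1, 0.1, 8.9, 0, 0, 0, 0.2, 0.1, 0.1, 8.9, 0, 0, 0, 0.2]}}

```text
time: 9.45
eef_pos: [613.5, 77.3, 18.7]
tool_rot: [0.992, 0.123, 0.002, 0.0]
contact_force: [-0.6, 0.1, 6.4]
grip_width: 30.0
gripper_force: 34.5
```

```bash
python3 go.py 425 68.5 124 425 68.5 15
```

```text
9.45 [613.5  77.3  18.7] grip 30.0 34.53384194523096
[425.   68.5 124. ] [-18.47  -3.72 -10.6 ]
[425.   68.5  15. ] [-18.5   -3.73   0.3 ]
down err [ 3.2e-03 -3.0e-04 -1.0e+00] x [0.97  0.243 0.003]
```

{"method": "drive_tool", "body": {"increments": [0, 0, -3, 0, 0, 0, 0.2, 0, 0, -7, 0, 0, 0, 0.2, 0, 0, -10, 0, 0, 0, 0.2, -4, -0.8, -10, 0, 0, 0, 0.2, -8, -1.6, -10, 0, 0, 0, 0.2, -12, -2.4, -10, 0, 0, 0, 0.2, -16, -3.2, -10, 0, 0, 0, 0.2, -18.3, -3.7, -10, 0, 0, 0, 0.2, -18.3, -3.7, -10, 0, 0, 0, 0.2, -18.3, -3.7, -10, 0, 0, 0, 0.2]}}

```text
time: 10.7
eef_pos: [427.1, 68.7, 117.5]
tool_rot: [0.992, 0.123, 0.001, 0.0]
contact_force: [0.5, 0.3, -0.8]
grip_width: 29.1
gripper_force: 34.7
```

{"method": "drive_tool", "body": {"increments": [0, 0, 0, 0, 0, 0, 0.2, 0, 0, 0, 0, 0, 0, 0.2]}}

```text
time: 10.95
eef_pos: [426.4, 68.8, 116.7]
tool_rot: [0.992, 0.123, 0.0, -0.0]
contact_force: [-0.1, -0.2, -0.4]
grip_width: 29.6
gripper_force: 34.7
```

```bash
python3 go.py 427 68.5 19
```

```text
10.95 [426.4  68.8 116.7] grip 29.6 34.73983861505985
[427.   68.5  19. ] [0.05 0.04 9.77]
down err [ 0.  0. -1.] x [0.97  0.243 0.   ]
```

{"method": "drive_tool", "body": {"increments": [0.05, 0.05, 4, 0, 0, 0, 0.2, 0.05, 0.05, 7, 0, 0, 0, 0.2, 0.05, 0.05, 9, 0, 0, 0, 0.2, 0.05, 0.05, 9.5, 0, 0, 0, 0.2, 0.05, 0.05, 9.8, 0, 0, 0, 0.2, 0.05, 0.05, 9.8, 0, 0, 0, 0.2, 0.05, 0.05, 9.8, 0, 0, 0, 0.2]}}

```text
time: 11.82
eef_pos: [426.9, 68.4, 19.5]
tool_rot: [0.992, 0.123, 0.001, 0.0]
contact_force: [-0.4, -0.2, -0.9]
grip_width: 30.0
gripper_force: 34.7
```

{"method": "drive_tool", "body": {"increments": [0, 0, 0, 0, 0, 0, 0.45, 0, 0, 0, 0, 0, 0, 0.6, 0, 0, 0, 0, 0, 0, 0.8, 0, 0, 0, 0, 0, 0, 1, 0, 0, -3, 0, 0, 0, 1, 0, 0, -7, 0, 0, 0, 1, 0, 0, -12, 0, 0, 0, 1, 0, 0, -15, 0, 0, 0, 1, 0, 0, -15, 0, 0, 0, 1]}}

```text
time: 12.95
eef_pos: [428.0, 68.3, 171.1]
tool_rot: [0.992, 0.123, 0.003, 0.001]
contact_force: [-0.8, 0.2, 0.1]
grip_width: 85.1
gripper_force: 0.0
```

```bash
python3 go.py 356 315 160
```

```text
12.95 [428.   68.3 171.1] grip 85.1 0.0
[356. 315. 160.] [ -0.98 -25.68   1.06]
down err [ 5.7e-03 -6.0e-04 -1.0e+00] x [0.97  0.243 0.005]
```

{"method": "drive_tool", "body": {"increments": [-0.2, -6, 0, 0, 0, 0, 1, -0.4, -12, 0, 0, 0, 0, 1, -0.7, -18, 0, 0, 0, 0, 1, -1, -24, 0, 0, 0, 0, 1, -1, -25.7, 1, 0, 0, 0, 1, -1, -25.7, 4, 0, 0, 0, 1, -1, -25.7, 7, 0, 0, 0, 1, -1, -25.7, 10, 0, 0, 0, 1, -1, -25.7, 10, 0, 0, 0, 1, -1, -25.7, 10, 0, 0, 0, 1]}}

```text
time: 14.2
eef_pos: [354.4, 314.9, 69.0]
tool_rot: [0.992, 0.122, -0.0, 0.0]
contact_force: [0.3, -0.3, -0.5]
grip_width: 85.4
gripper_force: 0.0
```

```bash
python3 go.py 356 315 5
python3 - <<'E'
from all import *
s=snap('top','t2.png')
q=snap('scene')
a=s['color'][130:280,230:430]; b=q['color'][140:290,200:400]
cv2.imwrite('pics/t2.png',cv2.resize(np.hstack([a,b]),(800,300),interpolation=2)[:,:,::-1])
E
```

```text
14.2 [354.4 314.9  69. ] grip 85.4 0.0
[356. 315.   5.] [0.16 0.03 6.4 ]
down err [-3.e-04 -3.e-04 -1.e+00] x [ 0.97   0.243 -0.   ]
```

View pics/t2.png

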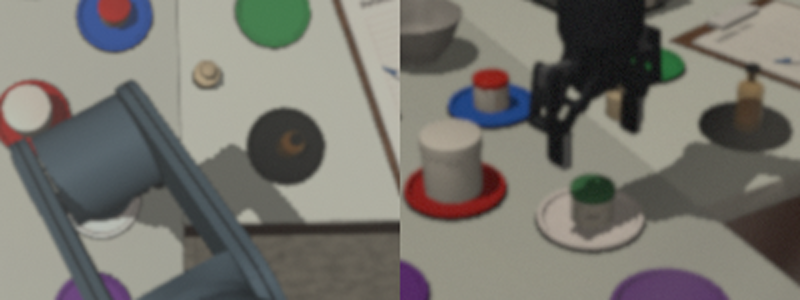

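The bottle stands upright on black and the gripper is over the green pot. I'll grasp it.

{"method": "drive_tool", "body": {"increments": [0.15, 0, 3, 0, 0, 0, 1, 0.15, 0, 5.5, 0, 0, 0, 1, 0.15, 0, 6.4, 0, 0, 0, 0.9, 0.15, 0, 6.4, 0, 0, 0, 0.6, 0.15, 0, 6.4, 0, 0, 0, 0.4, 0.15, 0, 6.4, 0, 0, 0, 0.3, 0.15, 0, 6.4, 0, 0, 0, 0.3, 0.15, 0, 6.4, 0, 0, 0, 0.3, 0.15, 0, 6.4, 0, 0, 0, 0.3]}}

```text
time: 15.42
eef_pos: [356.4, 316.1, 6.1]
tool_rot: [0.992, 0.123, 0.001, -0.0]
contact_force: [-0.5, -1.7, 6.9]
grip_width: 41.0
gripper_force: 35.2
```

```bash
python3 go.py 612.8 77.8 120
python3 - <<'E'
from all import *
s=snap('top')
h,S,v=[a.astype(int) for a in cv2.split(cv2.cvtColor(s['color'],cv2.COLOR_RGB2HSV))]
print('black dish',circ(s,(373,203),((v<105)*255).astype(np.uint8),6,23))
print('cap',[circ(s,(376,199),((v<t)*255).astype(np.uint8),82,5) for t in (45,52)])
for y in range(192,212): print(' '.join('%3d/%3d'%(v[y,x],S[y,x]) for x in range(366,388)))
E
```

```text
15.43 [356.4 316.1   6.1] grip 41.0 35.17954098814698
[612.8  77.8 120. ] [ 19.1   29.35 -11.36]
down err [ 0.0021  0.001  -1.    ] x [0.97  0.244 0.002]
black dish (array([425. ,  68.8]), np.float64(102.7))
cap [None, None]
 57/ 13  55/ 14  55/  9  56/ 18  56/  9  56/ 14  56/ 14  56/ 14  55/ 14  57/ 13  57/ 13  56/ 14  57/ 13  58/ 18  58/ 18  57/ 18  58/ 18  57/ 13  56/ 14  55/ 14  58/ 13  77/ 17
 56/ 14  55/ 19  57/ 13  56/  9  56/ 14  57/ 13  57/ 13  57/ 13  57/ 18  57/ 13  56/ 14  57/ 13  56/ 18  56/ 14  58/ 13  57/ 18  56/ 14  57/ 13  55/ 14  58/ 18  57/ 18  62/ 16
 55/ 14  57/ 18  55/ 14  56/  9  56/ 14  57/ 13  56/ 14  57/ 18  59/ 22  60/ 26  61/ 29  60/ 26  59/ 22  56/ 18  57/ 18  57/ 18  57/ 18  58/ 18  57/ 18  58/ 13  58/ 18  58/ 13
 56/ 14  55/ 14  55/ 23  56/ 18  56/ 14  57/ 18  59/ 26  64/ 44  69/ 52  70/ 58  70/ 55  66/ 50  62/ 41  60/ 30  57/ 22  57/ 18  58/ 13  57/ 18  57/ 18  58/ 18  59/ 17  56/ 18
 55/  9  56/ 18  54/  9  56/ 14  58/ 22  60/ 38  68/ 56  76/ 74  80/ 83  78/ 75  72/ 71  65/ 55  62/ 41  61/ 25  58/ 26  57/ 18  56/ 14  56/ 14  57/ 13  58/ 18  57/ 13  55
[... 1944 characters left out ...]
/ 19  55/ 19  54/  9  56/ 23  56/ 27  62/ 37  58/ 44  59/ 48  59/ 52  60/ 43  57/ 31  56/ 32  55/ 19  54/ 19  53/ 14  53/ 14  53/ 14  54/ 14  55/  9  55/ 14  55/ 19  54/ 19
 54/ 14  53/ 14  53/ 10  54/ 14  57/ 22  54/ 24  54/ 24  54/ 28  56/ 27  54/ 24  56/ 18  55/ 14  54/ 14  54/ 19  54/ 19  54/ 19  54/ 19  54/  9  55/ 14  55/ 14  55/ 14  54/ 19
 53/ 10  54/ 14  52/ 10  51/ 10  54/ 14  56/ 18  54/ 19  54/ 19  54/ 19  54/ 14  54/ 14  53/ 10  54/ 14  55/ 19  54/  9  53/ 14  55/ 23  56/ 14  55/ 14  55/ 19  55/ 14  54/ 19
 54/  9  53/ 14  54/ 14  54/ 19  53/ 10  52/ 10  54/  9  55/ 19  54/ 14  54/ 14  53/ 10  55/ 14  55/  9  55/ 14  54/ 19  53/ 14  53/ 14  56/ 14  54/ 14  56/ 14  55/ 14  53/ 19
```

{"method": "drive_tool", "body": {"increments": [0, 0, -3, 0, 0, 0, 0.3, 0, 0, -7, 0, 0, 0, 0.3, 0, 0, -11, 0, 0, 0, 0.3, 2.7, 4.2, -11.4, 0, 0, 0, 0.3, 5.4, 8.4, -11.4, 0, 0, 0, 0.3, 8.1, 12.6, -11.4, 0, 0, 0, 0.3, 10.8, 16.8, -11.4, 0, 0, 0, 0.3, 13.5, 21, -11.4, 0, 0, 0, 0.3, 16.2, 25.2, -11.4, 0, 0, 0, 0.3, 19.1, 29.3, -11.4, 0, 0, 0, 0.3]}}

```text
time: 16.73
eef_pos: [613.2, 76.7, 119.3]
tool_rot: [0.992, 0.122, 0.0, -0.0]
contact_force: [1.5, 0.4, -1.0]
grip_width: 41.0
gripper_force: 35.6
```

{"method": "drive_tool", "body": {"increments": [0, 0, 0, 0, 0, 0, 0.3, 0, 0, 0, 0, 0, 0, 0.3, 0, 0, 0, 0, 0, 0, 0.3]}}

```text
time: 17.1
eef_pos: [611.0, 79.0, 118.9]
tool_rot: [0.992, 0.123, -0.0, -0.0]
contact_force: [-0.2, 0.3, -1.1]
grip_width: 41.9
gripper_force: 35.6
```

```bash
python3 go.py 612.8 77.8 7; python3 -c "
from h import *
print(px2w(snap('top'),[[378,199]],82))"
```

```text
17.1 [611.   79.  118.9] grip 41.9 35.59921893230694
[612.8  77.8   7. ] [ 0.16  0.17 11.19]
down err [-8.e-04  3.e-04 -1.e+00] x [ 0.97   0.245 -0.001]
[[422.90660711  69.86907912  82.        ]]
```

{"method": "drive_tool", "body": {"increments": [0.15, 0.15, 4, 0, 0, 0, 0.3, 0.15, 0.15, 7, 0, 0, 0, 0.3, 0.15, 0.15, 9.5, 0, 0, 0, 0.3, 0.15, 0.15, 10.6, 0, 0, 0, 0.3, 0.15, 0.15, 11.2, 0, 0, 0, 0.3, 0.15, 0.15, 11.2, 0, 0, 0, 0.3, 0.15, 0.15, 11.2, 0, 0, 0, 0.6, 0.15, 0.15, 11.2, 0, 0, 0, 0.8, 0.15, 0.15, 11.2, 0, 0, 0, 0.9, 0.15, 0.15, 11.2, 0, 0, 0, 1]}}

```text
time: 18.4
eef_pos: [614.0, 76.8, 7.1]
tool_rot: [0.992, 0.123, 0.0, 0.0]
contact_force: [0.2, 0.3, -0.9]
grip_width: 85.3
gripper_force: 0.0
```

{"method": "drive_tool", "body": {"increments": [0, 0, -3, 0, 0, 0, 1, 0, 0, -7, 0, 0, 0, 1, 0, 0, -12, 0, 0, 0, 1, 0, 0, -15, 0, 0, 0, 1]}}

```text
time: 18.9
eef_pos: [614.9, 76.8, 159.8]
tool_rot: [0.992, 0.123, 0.002, 0.0]
contact_force: [0.6, -0.1, 0.1]
grip_width: 85.4
gripper_force: 0.0
```

```bash
python3 go.py 468.7 409 160
```

```text
18.9 [614.9  76.8 159.8] grip 85.4 0.0
[468.7 409.  160. ] [ -6.09 -35.78  -0.08]
down err [ 3.5e-03 -2.0e-04 -1.0e+00] x [0.97  0.243 0.003]
```

{"method": "drive_tool", "body": {"increments": [-1, -5.9, 0, 0, 0, 0, 1, -2, -11.8, 0, 0, 0, 0, 1, -3, -17.7, 0, 0, 0, 0, 1, -4, -23.6, 0, 0, 0, 0, 1, -5, -29.5, 0, 0, 0, 0, 1, -6, -35.8, 0, 0, 0, 0, 1, -6, -35.8, 0, 0, 0, 0, 1, -6, -35.8, 2, 0, 0, 0, 1, -6, -35.8, 4, 0, 0, 0, 1, -6, -35.8, 5, 0, 0, 0, 1]}}

```text
time: 20.15
eef_pos: [468.5, 408.3, 105.6]
tool_rot: [0.993, 0.122, -0.001, 0.001]
contact_force: [0.1, 0.1, -1.1]
grip_width: 85.4
gripper_force: 0.0
```

{"method": "drive_tool", "body": {"increments": [0, 0, 0, 0, 0, 0, 1, 0, 0, 0, 0, 0, 0, 1, 0, 0, 0, 0, 0, 0, 1]}}

```text
time: 20.52
eef_pos: [469.2, 409.6, 107.8]
tool_rot: [0.992, 0.123, 0.001, -0.0]
contact_force: [0.6, 1.0, 0.1]
grip_width: 85.3
gripper_force: 0.0
```

```bash
python3 go.py 468.7 409 20
python3 - <<'E'
from all import *
s=snap('top'); M=masks2(s)
h,S,v=[a.astype(int) for a in cv2.split(cv2.cvtColor(s['color'],cv2.COLOR_RGB2HSV))]
q=snap('scene')
a=s['color'][100:250,230:430]; b=q['color'][140:290,200:400]
cv2.imwrite('pics/t3.png',cv2.resize(np.hstack([a,b]),(800,300),interpolation=2)[:,:,::-1])
E
```

```text
20.52 [469.2 409.6 107.8] grip 85.3 0.0
[468.7 409.   20. ] [-0.08  0.05  8.78]
down err [ 1.4e-03  8.0e-04 -1.0e+00] x [0.97  0.243 0.002]
```

View pics/t3.png

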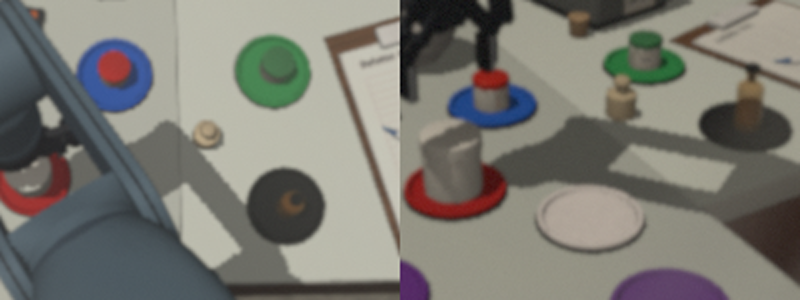

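Green and black are placed and the weight hasn't moved. Next I'll grasp the white pot.

{"method": "drive_tool", "body": {"increments": [-0.05, 0.05, 3, 0, 0, 0, 1, -0.05, 0.05, 6, 0, 0, 0, 1, -0.05, 0.05, 8.2, 0, 0, 0, 1, -0.05, 0.05, 8.8, 0, 0, 0, 1, -0.05, 0.05, 8.8, 0, 0, 0, 0.8, -0.05, 0.05, 8.8, 0, 0, 0, 0.6, -0.05, 0.05, 8.8, 0, 0, 0, 0.5, -0.05, 0.05, 8.8, 0, 0, 0, 0.5, -0.05, 0.05, 8.8, 0, 0, 0, 0.5], "force": 45}}

```text
time: 21.75
eef_pos: [469.1, 409.4, 20.1]
tool_rot: [0.992, 0.123, 0.001, -0.001]
contact_force: [-0.5, 1.0, 6.1]
grip_width: 59.1
gripper_force: 48.4
```

```bash
python3 go.py 358.5 316 90
```

```text
21.75 [469.1 409.4  20.1] grip 59.1 48.42947509721853
[358.5 316.   90. ] [-12.98   6.36  -7.03]
down err [ 0.0022  0.0013 -1.    ] x [0.97  0.243 0.002]
```

{"method": "drive_tool", "body": {"increments": [0, 0, -2, 0, 0, 0, 0.5, 0, 0, -5, 0, 0, 0, 0.5, 0, 0, -7, 0, 0, 0, 0.5, -3, 1.5, -7, 0, 0, 0, 0.5, -6, 3, -7, 0, 0, 0, 0.5, -9, 4.5, -7, 0, 0, 0, 0.5, -12, 5.8, -7, 0, 0, 0, 0.5, -13, 6.4, -7, 0, 0, 0, 0.5, -13, 6.4, -7, 0, 0, 0, 0.5, -13, 6.4, -7, 0, 0, 0, 0.5]}}

```text
time: 23.0
eef_pos: [359.1, 315.9, 89.2]
tool_rot: [0.992, 0.122, 0.001, -0.0]
contact_force: [0.4, -0.7, -0.7]
grip_width: 58.6
gripper_force: 48.6
```

{"method": "drive_tool", "body": {"increments": [0, 0, 0, 0, 0, 0, 0.5, 0, 0, 0, 0, 0, 0, 0.5]}}

```text
time: 23.25
eef_pos: [358.2, 315.5, 88.7]
tool_rot: [0.992, 0.123, 0.0, -0.0]
contact_force: [0.3, 0.3, -0.2]
grip_width: 58.7
gripper_force: 48.6
```

```bash
python3 go.py 358.5 316 21
```

```text
23.25 [358.2 315.5  88.7] grip 58.7 48.5615445964504
[358.5 316.   21. ] [ 0.05 -0.04  6.77]
down err [ 0.e+00  1.e-04 -1.e+00] x [0.97  0.243 0.   ]
```

{"method": "drive_tool", "body": {"increments": [0.05, 0, 3, 0, 0, 0, 0.5, 0.05, 0, 5, 0, 0, 0, 0.5, 0.05, 0, 6.2, 0, 0, 0, 0.5, 0.05, 0, 6.8, 0, 0, 0, 0.5, 0.05, 0, 6.8, 0, 0, 0, 0.5, 0.05, 0, 6.8, 0, 0, 0, 0.5, 0.05, 0, 6.8, 0, 0, 0, 0.8, 0.05, 0, 6.8, 0, 0, 0, 1, 0.05, 0, 6.8, 0, 0, 0, 1, 0.05, 0, 6.8, 0, 0, 0, 1]}}

```text
time: 24.5
eef_pos: [358.2, 315.3, 20.9]
tool_rot: [0.992, 0.123, 0.0, -0.0]
contact_force: [0.1, -0.9, -0.6]
grip_width: 85.2
gripper_force: 0.0
```

{"method": "drive_tool", "body": {"increments": [0, 0, -3, 0, 0, 0, 1, 0, 0, -7, 0, 0, 0, 1, 0, 0, -12, 0, 0, 0, 1, 0, 0, -14, 0, 0, 0, 1, 0, 0, -14, 0, 0, 0, 1]}}

```text
time: 25.12
eef_pos: [359.2, 315.8, 162.4]
tool_rot: [0.992, 0.123, 0.002, -0.001]
contact_force: [-0.3, 0.1, -0.1]
grip_width: 85.1
gripper_force: 0.0
```

```bash
python3 go.py 609 296 160
```

```text
25.12 [359.2 315.8 162.4] grip 85.1 0.0
[609. 296. 160.] [23.75  8.01  0.32]
down err [ 0.0036  0.0019 -1.    ] x [0.97  0.243 0.004]
```

{"method": "drive_tool", "body": {"increments": [5, 1.7, 0, 0, 0, 0, 1, 10, 3.4, 0, 0, 0, 0, 1, 15, 5.1, 0, 0, 0, 0, 1, 20, 6.8, 0, 0, 0, 0, 1, 23.7, 8, 0, 0, 0, 0, 1, 23.7, 8, 3, 0, 0, 0, 1, 23.7, 8, 6, 0, 0, 0, 1, 23.7, 8, 8, 0, 0, 0, 1, 23.7, 8, 8, 0, 0, 0, 1, 23.7, 8, 8, 0, 0, 0, 1]}}

```text
time: 26.38
eef_pos: [607.5, 295.3, 80.6]
tool_rot: [0.992, 0.123, -0.0, 0.0]
contact_force: [-0.6, -0.2, 0.6]
grip_width: 85.5
gripper_force: 0.0
```

{"method": "drive_tool", "body": {"increments": [0, 0, 0, 0, 0, 0, 1, 0, 0, 0, 0, 0, 0, 1]}}

```text
time: 26.62
eef_pos: [608.1, 295.5, 81.9]
tool_rot: [0.992, 0.123, 0.001, -0.0]
contact_force: [0.2, -0.1, 0.4]
grip_width: 85.8
gripper_force: 0.0
```

```bash
python3 go.py 609 296 6
```

```text
26.62 [608.1 295.5  81.9] grip 85.8 0.0
[609. 296.   6.] [ 0.09 -0.02  7.59]
down err [ 1.7e-03  5.0e-04 -1.0e+00] x [0.97  0.243 0.002]
```

{"method": "drive_tool", "body": {"increments": [0.05, 0, 3, 0, 0, 0, 1, 0.05, 0, 6, 0, 0, 0, 1, 0.05, 0, 7.6, 0, 0, 0, 1, 0.05, 0, 7.6, 0, 0, 0, 0.8, 0.05, 0, 7.6, 0, 0, 0, 0.6, 0.05, 0, 7.6, 0, 0, 0, 0.4, 0.05, 0, 7.6, 0, 0, 0, 0.3, 0.05, 0, 7.6, 0, 0, 0, 0.3, 0.05, 0, 7.6, 0, 0, 0, 0.3], "force": 35}}

```text
time: 27.75
eef_pos: [609.2, 295.9, 6.7]
tool_rot: [0.992, 0.123, 0.002, -0.0]
contact_force: [-1.3, -0.6, 5.8]
grip_width: 41.4
gripper_force: 35.3
```

```bash
python3 go.py 468.4 408.5 110
```

```text
27.75 [609.2 295.9   6.7] grip 41.4 35.28663201219388
[468.4 408.5 110. ] [-10.88 -14.35 -10.36]
down err [ 0.003  0.001 -1.   ] x [0.97  0.243 0.003]
```

{"method": "drive_tool", "body": {"increments": [0, 0, -3, 0, 0, 0, 0.3, 0, 0, -6, 0, 0, 0, 0.3, 0, 0, -9, 0, 0, 0, 0.3, -2.7, -3.6, -9, 0, 0, 0, 0.3, -5.4, -7.2, -9, 0, 0, 0, 0.3, -8.1, -10.8, -9, 0, 0, 0, 0.3, -10.8, -14.3, -9, 0, 0, 0, 0.3, -10.8, -14.3, -9, 0, 0, 0, 0.3, -10.8, -14.3, -9, 0, 0, 0, 0.3, -10.8, -14.3, -9, 0, 0, 0, 0.3]}}

```text
time: 29.0
eef_pos: [469.6, 407.2, 94.9]
tool_rot: [0.993, 0.122, 0.0, 0.0]
contact_force: [0.6, -0.5, -1.4]
grip_width: 41.4
gripper_force: 35.5
```

{"method": "drive_tool", "body": {"increments": [0, 0, 0, 0, 0, 0, 0.3, 0, 0, 0, 0, 0, 0, 0.3]}}

```text
time: 29.25
eef_pos: [469.1, 407.4, 94.7]
tool_rot: [0.993, 0.122, -0.0, 0.0]
contact_force: [-0.6, 1.0, 0.2]
grip_width: 41.7
gripper_force: 35.5
```

```bash
python3 go.py 468.4 408.5 7.5
```

```text
29.25 [469.1 407.4  94.7] grip 41.7 35.53234946490193
[468.4 408.5   7.5] [-0.04 -0.13  8.72]
down err [-1.e-04 -1.e-04 -1.e+00] x [ 0.97   0.242 -0.   ]
```

Place it, release, and retreat clear of the view.

{"method": "drive_tool", "body": {"increments": [-0.05, -0.1, 4, 0, 0, 0, 0.3, -0.05, -0.1, 7, 0, 0, 0, 0.3, -0.05, -0.1, 8.2, 0, 0, 0, 0.3, -0.05, -0.1, 8.7, 0, 0, 0, 0.3, -0.05, -0.1, 8.7, 0, 0, 0, 0.3, -0.05, -0.1, 8.7, 0, 0, 0, 0.3, -0.05, -0.1, 8.7, 0, 0, 0, 0.6, -0.05, -0.1, 8.7, 0, 0, 0, 0.8, -0.05, -0.1, 8.7, 0, 0, 0, 1, -0.05, -0.1, 8.7, 0, 0, 0, 1]}}

```text
time: 30.5
eef_pos: [467.8, 408.8, 7.9]
tool_rot: [0.992, 0.123, 0.0, -0.0]
contact_force: [-0.5, -0.2, -0.3]
grip_width: 85.5
gripper_force: 0.0
```

{"method": "drive_tool", "body": {"increments": [0, 0, -3, 0, 0, 0, 1, 0, 0, -7, 0, 0, 0, 1, 0, 0, -12, 0, 0, 0, 1, 0, 0, -18, 0, 0, 0, 1, 0, 0, -22, 0, 0, 0, 1]}}

```text
time: 31.12
eef_pos: [468.3, 409.1, 231.2]
tool_rot: [0.992, 0.123, 0.002, -0.001]
contact_force: [1.0, 1.0, -0.4]
grip_width: 85.3
gripper_force: 0.0
```

{"method": "drive_tool", "body": {"increments": [2, 6, 0, 0, 0, 0, 1, 2, 12, 0, 0, 0, 0, 1, 2, 18, 0, 0, 0, 0, 1, 2, 24, 0, 0, 0, 0, 1, 0, 30, 0, 0, 0, 0, 1, -2, 36, 0, 0, 0, 0, 1, -4, 42, 0, 0, 0, 0, 1, -6, 48, 0, 0, 0, 0, 1, -8, 54, 0, 0, 0, 0, 1, -10, 60, 0, 0, 0, 0, 1]}}

```text
time: 32.38
eef_pos: [516.6, -195.1, 228.0]
tool_rot: [0.992, 0.123, 0.0, 0.0]
contact_force: [0.4, 0.5, 0.2]
grip_width: 84.5
gripper_force: 0.0
```

{"method": "drive_tool", "body": {"increments": [-4, 6, 0, 0, 0, 0, 1, -8, 12, 0, 0, 0, 0, 1, -12, 18, 0, 0, 0, 0, 1, -12, 18, 0, 0, 0, 0, 1, -12, 18, 0, 0, 0, 0, 1]}}

```text
time: 33.0
eef_pos: [443.2, -399.1, 227.3]
tool_rot: [0.993, 0.121, -0.0, -0.0]
contact_force: [-0.2, 0.1, 0.1]
grip_width: 85.0
gripper_force: 0.0
```

Run:
```python
from all import *
s=snap('top'); M=masks2(s)
h,S,v=[a.astype(int) for a in cv2.split(cv2.cvtColor(s['color'],cv2.COLOR_RGB2HSV))]
q=snap('scene')
a=s['color'][100:275,220:420]; b=q['color'][140:315,190:390]
cv2.imwrite('pics/t4.png',cv2.resize(np.hstack([a,b]),(800,350),interpolation=2)[:,:,::-1])
u=lambda a:(a*255).astype(np.uint8)
b=u((h<12)|(h>168))&u((S>60)&(v>80))
print('red lid on red: lid brighter', v[184:192,238:254:2].tolist())
print('blue',circ(s,(287,138),M['sat'],6,23))
for z in (44,): print([px2w(s,[p],z).round(1) for p in ((246,188),(366,136))])
```

```text
red lid on red: lid brighter [[153, 153, 152, 152, 150, 147, 146, 112], [154, 154, 153, 152, 149, 147, 147, 113], [156, 155, 154, 152, 151, 149, 148, 111], [157, 156, 154, 153, 150, 149, 146, 110], [155, 157, 155, 154, 151, 150, 144, 102], [155, 157, 156, 154, 152, 150, 138, 94], [151, 156, 157, 155, 153, 150, 128, 86], [144, 154, 156, 156, 154, 142, 106, 86]]
blue (array([609.6, 295.7]), np.float64(101.7))
[array([[462.3, 403.6,  44. ]]), array([[598.4,  85.6,  44. ]])]
```

View pics/t4.png

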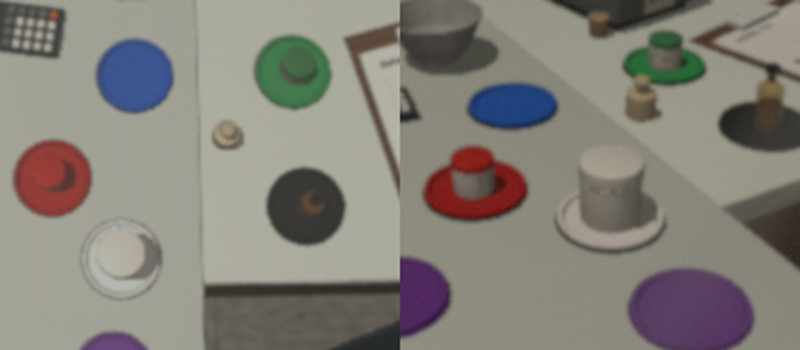

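All four containers stand upright on their own saucers, blue (crop 135,75) is empty and the weight (228,134) hasn't moved.

```bash
python3 -c "
from cell import r
print(r.hand_in())"
```

```text
the job is handed in; nothing more can be done
None
```

I moved all four containers onto their own saucers and handed the job in at about 33 s. In the last pictures each stands upright near the middle, the blue saucer is empty and the brass weight is where it was; I got no verdict back.

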